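# Take the grating plate out of the clamp board

### The arm

A 6-joint arm with a two-finger parallel gripper is mounted at the origin on a cart in front of the work surface, level with it; the furniture and walls round the work are solid. World frame = base frame: x ahead of the robot, y to its left, z up, the work surface at z = 0. Lengths are in m, angles in degrees, forces in N, time in s.
With the tool pointing down it reaches from about 0.375 to 0.9 m from the base axis. Payload 3.1 kg.
Tool frame: the origin (TCP) lies at the very end of the fingers, on their centre line; the grasp point (between the pads) lies 19 mm behind it; z points along the fingers, y is the line along which they close (so a half turn about z gives the same grasp; the last joint's range is limited). The gripper opens to 87 mm and grips with 3 to 60 N. Pads are 19 mm wide; open, the fingers measure 117 mm over their backs; the gripper's body (75 mm by 190 mm) begins 51 mm behind the grasp point.
Start: joints at [-82.305, 30.224, 82.088, -0, 67.689, -10.227], TCP at [0.192, -0.595, 0.223] pointing down, gripper open.
Joint ranges: [-176.69, 176.69], [-43.24, 126.21], [12.49, 139.97], [-82, 262], [0, 151.66], [-163.58, 163.58]. Speed limits (degrees/s): [159.86, 159.86, 180, 180, 180, 180].

### API

Orientations are given as a 3x3 rotation matrix whose columns are the frame's x, y, z axes.
In Python, from rig import * gives the robot as it stands.
- The arm moves only by the tool jog_arm, never from a script. Its arguments are lists of equal length, an entry for each row: "delta_pos": the shift along the world's x, y, z in cm, a list of three; "turn": the turn about the world's z in degrees; "grip": the closure, from 0 (fully open) to 1 (shut). In form: {"delta_pos": [[x, y, z], ...], "turn": [turn, ...], "grip": [grip, ...]}. A call has 1 to 12 rows; each row is the pose to reach, as a shift and turn from the pose commanded when the call began; what a row does not reach only later rows make up. A row lasts 1/8 s, in which the tool goes at most 62.5 mm and 10.7 degrees, less where a joint would pass 70% of its speed; a pose out of reach is approached as far as the arm can. A call with a gripper value outside its range is refused whole. The fingers move at their own pace and stop on an object; the grip force is fixed at half the most. Time passes only in rows, so rows that repeat a pose let the fingers close. It gives the time, the measured TCP pose, the force, the opening and the grip force at its end, in the units of the state.
- read_state(): the state, without advancing time (a new reading comes with each control period).
- capture(name): name is "side" or "top" or "wrist"; returns a dict with "color" (384x512x3 uint8, blue, green, red), "fovy" (degrees; the focal length in pixels is half the picture's height over the tangent of half this angle, whatever the lens; pixels are square), "cx", "cy" (the principal point, pixels), "camera_from_world" (4x4, takes a point from world to camera coordinates). Camera axes: x right, y up, looking along -z (the intrinsics and any distortion apply to the point x, -y, -z); pixel columns grow to the right and rows downward; lengths in m; the calibration is good to about 2 mm. A picture is of the moment at which its call begins. There is no depth.
- hand_in(): hands the job in; it is judged then, once.
The state is a dict: "time_s": time; "joint_positions": joint angles; "qvel": joint speeds; "tau": joint torques, N m; "position": TCP position; "tcp_rot": TCP orientation; "force": force on the tool from outside, world axes, zero at the start; "moment": the same for the moment, N m; "opening": opening from 0.0 (shut) to 1.0 (fully open); "grasp_force": force on a finger pad.
Only numpy, scipy, OpenCV 4.12 (cv2) and the standard library are available. Lean on these libraries where they do the work, as an engineer would, in place of code of your own. Each camera call takes 0.05 s, during which the arm holds its last target. There are 200 camera calls.

### The job

Lift the red bar of the sprung wire clamp on the green grater board until you feel it go over its hold-open point and it stands up by itself; do not force it against its stop, so that the board stays flat where it stands. Then draw the steel grating plate out from under the white lip by its black ridge and lower it, ridge up, flat into the blue drain tray. Let go of everything, leave the clamp standing open and do not disturb the other things.

Things in the scene. Friction and masses are not known exactly. Their poses are not given: they have to be found in the camera images.
- board: Grater board: green base 200 (x) x 96 (y) x 16 mm, 1.6 kg, not fixed to the counter. Origin: centre of its underside, z up; +x end carries the clamp hinge, -x end is open. White rails beside the plate: inner faces y = +-34.5, x = -80 to +40, top z = 22 mm. Stands on the right of the free counter, hinge end to the right, yaw -1.87 to -1.27 rad.
- hinge (a point): Middle of the clamp's hinge axis (parallel to the board's y), at board x = 80, z = 45 mm, in a dark steel drum, 28 mm thick, between two white ears (outside y = +-41 mm, up to z = 58 mm). The hidden setting of the drum puts the hold-open point 0.75 to 1.45 rad above shut, new at each start: feel for it. Pulling the bar on against the stop tips or drags the board.
- lip (a point): Lower front edge of the white keeper lip, board x = 23, z = 24.5 mm. The lip runs on to x = 49 with an end wall from x = 39 and covers 12 mm of the plate's far end, 2.5 mm above it: slide the plate at least 15 mm (25 is safe) towards the board's -x before raising it.
- clamp: Sprung fork of 8 mm steel wire; origin on the hinge axis. It turns with its bar. The spring resists with 6 to 7 N at the bar, falling to nothing over the last 0.5 rad before the hold-open point; beyond it the spring pulls the clamp up by itself to a hard stop 0.18 rad further and keeps it there (about 2 N at the bar). Let go earlier, it falls shut.
- clamp_bar (a point): Centre of the clamp's red round bar, 14 mm thick, 62 mm long along the board's y, 144 mm from the hinge axis. Shut: board x = -60, z = 80 mm, over the plate's ridge; lifted it swings up and towards the board's +x. Grip it from above, fingers closing along the board's x, one inside the fork: free 50 mm inwards, 64 mm wide. It can turn between the pads.
- plate: Steel grating plate 120 (x) x 64 (y) x 6 mm with a black ridge, 0.14 to 0.28 kg; origin at the centre of its underside, z up. At the start its axes are parallel to the board's, its origin at board x = -25, y = 0, z = 16 mm. A rubber pad of the clamp presses on it until the clamp is lifted.
- plate_grip (a point): On the black ridge of the plate, to be gripped across its 14 mm width (fingers closing along the plate's y): plate x = -23, y = 0, z = 30 mm. The ridge runs along the plate's x from -50 to +4 mm and from z = 6 to 36 mm.
- tray: Blue shallow open drain tray, fixed, outside 180 (x) x 120 (y) x 22 mm, walls and floor 4 mm (inside 172 x 112 mm, rim at z = 22 mm); origin at the centre of its underside, z up. Left of the board.
- lemon: Yellow lemon 71x53x51 mm, loose bystander behind the work; origin under its centre.
- garlic: Pale pink garlic bulb, 56 mm, loose bystander; origin under its centre.
- tomato_tin: Food tin with a red and blue print, 75 mm across, 58 mm tall, loose bystander; origin at its underside.
- cup: Small striped cup 65x88x50 mm, loose bystander; origin at its underside.

How it is judged (in metres and radians):
On the way, in this order (a step that is already met when the one before it is completed fails the run):
1. the clamp stands open by itself, the fingers off it, the plate still in its bed (z of clamp_bar in the frame of board above 0.172 m and contact force between the fingers and clamp below 0.1 N and distance between plate and board below 0.045 m), for 0.3 s.
2. the plate is held by the fingers and lowered, near level, to within 12 mm of the tray's floor (contact force between the fingers and plate above 0.3 N and horizontal distance between plate and tray below 0.035 m and z of plate in the frame of tray below 0.016 m and angle between plate's own z axis and vertical below 0.2 rad).
At the end, for the whole second after the job is handed in: The clamp stands open at its stop (red bar more than 172 mm above the board's underside), untouched and at rest; the plate lies flat (within 0.06 rad), ridge up, on the floor inside the tray and at rest (z of clamp_bar in the frame of board above 0.172 m and linear speed of clamp below 0.03 m/s and horizontal distance between plate and tray below 0.035 m and z of plate in the frame of tray between 0.001 and 0.008 m and angle between plate's own z axis and vertical below 0.06 rad and linear speed of plate below 0.02 m/s).
It fails at once if the board is dragged by more than 12 mm or tipped by more than 0.06 rad (distance of board from where it was at the start of the episode above 0.012 m or angle between board's own z axis and vertical above 0.06 rad).
It fails at once if a bystander (lemon, garlic, tin or cup) is moved by more than 40 mm (distance of any of lemon, garlic, tomato_tin, cup from where it was at the start of the episode above 0.04 m).
It also fails if it takes over 72 s, if anything falls off the work surface, if the arm or the gripper's body presses on something with over 40 N, if the wrist force passes 120 N, or if a joint passes its speed limit or range.

## Working session

There is one attempt and no reset: what is moved stays moved. The work goes in short steps, Python scripts to look and compute and a tool call to move; the robot and the scene stay as the last step left them, time stands still between calls to the robot, and variables do not carry over. Pictures are saved under pics/ and viewed, at most 10 in all, crops included, and the job is handed in when it is done.

Besides the shell and the picture viewer there is one more tool, called after ">>>" by a JSON object that holds its "api" and its "payload". jog_arm: Moves the arm, as the interface text tells. Its arguments: {"type":"object","properties":{"delta_pos":{"type":"array"},"turn":{"type":"array"},"grip":{"type":"array"}},"required":["delta_pos","turn","grip"]}

```bash
ls; mkdir -p pics
python3 - <<'E'
from rig import *
import cv2,json
s=read_state();print(s)
for n in("top","side","wrist"):
    c=capture(n);cv2.imwrite(f"pics/{n}0.png",c["color"]);print(n,c["fovy"],c["cx"],c["cy"],c["camera_from_world"].round(4).tolist() if hasattr(c["camera_from_world"],'round') else c["camera_from_world"],[k for k in c])
E
```

```text
pics
{'time_s': 0.0, 'joint_positions': array([-8.23061106e+01,  3.02781761e+01,  8.21559157e+01, -1.29107956e-03,
        6.76880630e+01, -1.02281969e+01]), 'qvel': array([-0.02383125,  0.02822632, -0.01829834,  0.05836488, -0.04654964,
       -0.05109061]), 'tau': array([-9.55767791e-04, -4.40048540e+01, -1.76591331e+01,  6.33046520e-02,
        5.83553617e-02, -1.86963684e-04]), 'position': array([ 0.19224128, -0.59394011,  0.22158271]), 'tcp_rot': array([[ 9.51473269e-01,  3.07731254e-01, -3.06092268e-04],
       [ 3.07731198e-01, -9.51470997e-01,  2.11001721e-03],
       [ 3.58080328e-04, -2.10181912e-03, -9.99997727e-01]]), 'force': array([0.20806755, 0.07306194, 1.08087323]), 'moment': array([ 0.02138155, -0.01877394,  0.02502221]), 'grasp_force': 0.0, 'opening': 1.0001863240783235}
top 54.97882911373107 254.7217471562736 184.23115264946136 [[-0.0032, -1.0, -0.0073, -0.2133], [0.9961, -0.0038, 0.0883, -0.6061], [-0.0883, -0.007, 0.9961, -0.8886], [0.0, 0.0, 0.0, 1.0]] ['color', 'fovy', 'cx', 'cy', 'camera_from_world']
side 44.09472965337406 255.61737331236301 189.7352048565948 [[-0.9997, -0.0214, -0.0115, 0.6205], [-0.0016, -0.4161, 0.9093, -0.1562], [-0.0243, 0.9091, 0.4159, -0.7287], [0.0, 0.0, 0.0, 1.0]] ['color', 'fovy', 'cx', 'cy', 'camera_from_world']
wrist 65.60680195977575 259.6432818290945 194.50619817753747 [[0.3077, -0.9515, -0.001, -0.6244], [0.9144, 0.296, -0.2762, 0.0328], [0.2631, 0.0841, 0.9611, -0.3893], [0.0, 0.0, 0.0, 1.0]] ['color', 'fovy', 'cx', 'cy', 'camera_from_world']
```

Run:
```python
import cv2
cv2.imwrite("pics/t1.png",cv2.resize(cv2.imread("pics/top0.png"),(800,600),interpolation=cv2.INTER_CUBIC))
cv2.imwrite("pics/s1.png",cv2.resize(cv2.imread("pics/side0.png"),(800,600),interpolation=cv2.INTER_CUBIC))
```

```text
(no output)
```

View pics/t1.png

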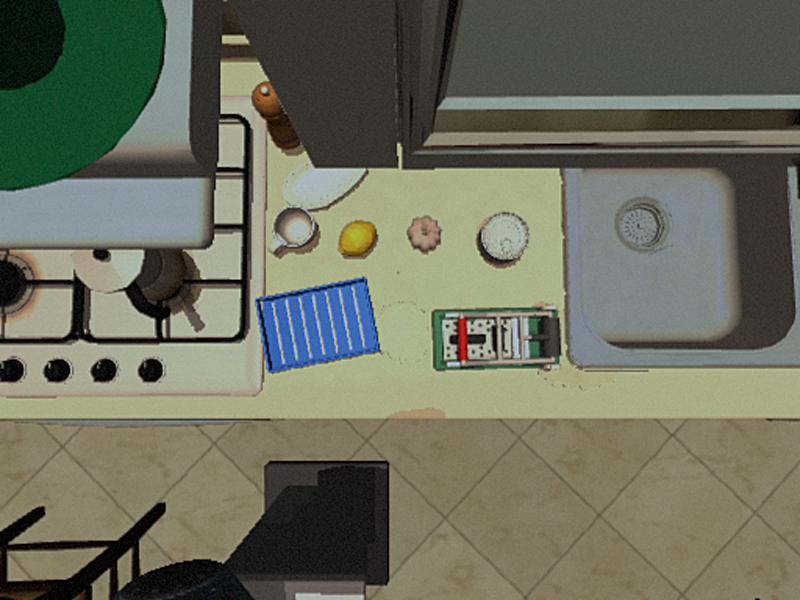

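View pics/s1.png

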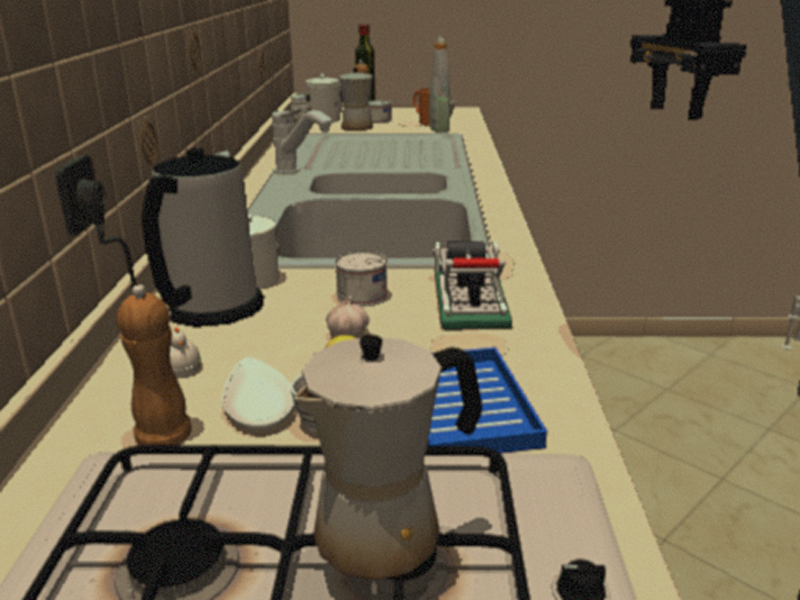

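Top view (scaled 800x600) shows the board at about (433..560, 308..370), red bar at (462,340), and tray corners near (258,298), (367,279), (380,351), (268,371). I'll enlarge these.

Run:
```python
import cv2,numpy as np
im=cv2.imread("pics/top0.png")
# board crop cols 268-368, rows 185-245 ; tray cols 158-258 rows 172-247
a=cv2.resize(im[187:247,268:368],None,fx=7,fy=5*1.4,interpolation=cv2.INTER_CUBIC)
cv2.imwrite("pics/zb.png",a)
hsv=cv2.cvtColor(im,cv2.COLOR_BGR2HSV)
m=cv2.inRange(hsv,(100,120,60),(125,255,255));m[:,:150]=0;m[:,260:]=0;m[:165]=0;m[250:]=0
ys,xs=np.nonzero(m);r=cv2.minAreaRect(np.c_[xs,ys].astype(np.float32));print("tray",r,cv2.boxPoints(r))
m=cv2.inRange(hsv,(0,180,80),(8,255,255));m[:,:270]=0;m[:,370:]=0;m[:190]=0;m[245:]=0
ys,xs=np.nonzero(m);r=cv2.minAreaRect(np.c_[xs,ys].astype(np.float32));print("red",len(xs),r,cv2.boxPoints(r))
m=cv2.inRange(hsv,(55,80,20),(90,255,255));m[:,:270]=0;m[:,370:]=0;m[:190]=0;m[245:]=0
ys,xs=np.nonzero(m);r=cv2.minAreaRect(np.c_[xs,ys].astype(np.float32));print("green",len(xs),r,cv2.boxPoints(r))
```

```text
tray ((202.3846435546875, 207.42306518554688), (48.04844665527344, 73.15130615234375), 78.69007110595703) [[161.80772 191.03845]
 [233.5385  176.69229]
 [242.96156 223.80768]
 [171.23079 238.15384]]
red 136 ((295.5, 217.0), (26.0, 5.0), 90.0) [[293. 204.]
 [298. 204.]
 [298. 230.]
 [293. 230.]]
green 571 ((316.9233703613281, 215.97201538085938), (37.80082702636719, 79.38780212402344), 88.26429748535156) [[276.6752  198.28256]
 [356.02658 195.87799]
 [357.17154 233.66147]
 [277.82016 236.06604]]
```

View pics/zb.png

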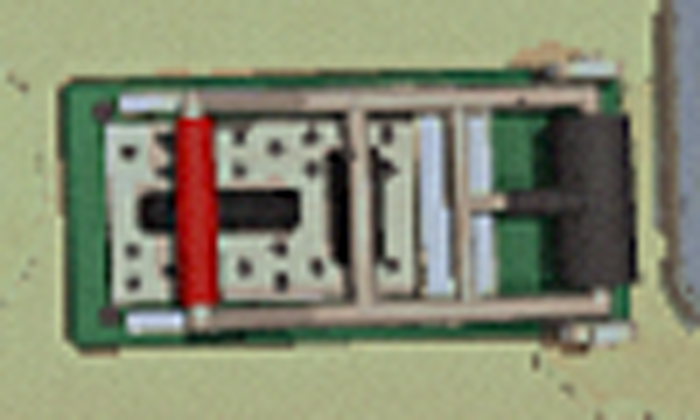

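Crop (×7, origin 268,187): board's left corners at (62,82),(72,348), bar ends (195,108),(203,308), ridge ends (140,212),(298,208), near-right corner (632,340), plate's left edge (107,125)-(112,303). I'll fit the board pose from these, and the tray.

```bash
cat > h.py <<'E'
import numpy as np
from scipy.optimize import least_squares
def proj(c,P):
    P=np.atleast_2d(P);T=np.array(c["camera_from_world"]);q=P@T[:3,:3].T+T[:3,3]
    f=192/np.tan(np.radians(c["fovy"]/2))
    return np.c_[c["cx"]+f*q[:,0]/-q[:,2],c["cy"]-f*q[:,1]/-q[:,2]]
def w(p,L):
    L=np.atleast_2d(L);x,y,a=p;c,s=np.cos(a),np.sin(a)
    return np.c_[x+c*L[:,0]-s*L[:,1],y+s*L[:,0]+c*L[:,1],L[:,2]]
def fit(c,L,uv,p0):
    r=least_squares(lambda p:(proj(c,w(p,L))-uv).ravel(),p0,loss="soft_l1",x_scale=[.1,.1,.1])
    return r.x,(proj(c,w(r.x,L))-uv)
E
python3 - <<'E'
from rig import *
from h import *
c=capture("top")
L=np.array([[-100,48,16],[-100,-48,16],[100,-48,16],[-60,31,84],[-60,-31,84],[-75,0,52],[-21,0,52],[-85,32,22],[-85,-32,22]])/1000
uv=np.array([[62,82],[72,348],[632,345],[195,112],[203,306],[140,212],[298,208],[107,123],[112,304]])/7+[268,187]
p,r=fit(c,L,uv,[.5,-.4,-1.57]);print("board",p,"\n",r.round(1))
for n,l in dict(bar=[-.06,0,.08],hinge=[.08,0,.045],grip=[-.048,0,.046]).items():print(n,w(p,l))
# tray: corners at rim; +x of tray long
uv=np.array([[258,298],[367,279],[380,351],[268,371]])*.64
L=np.array([[-90,60,22],[90,60,22],[90,-60,22],[-90,-60,22]])/1000
q,r=fit(c,L,uv,[.5,-.1,-1.4]);print("tray",q,r.round(1))
uv=np.array([[161.8,191],[233.5,176.7],[243,223.8],[171.2,238.1]])
q,r=fit(c,L,uv,[.5,-.1,-1.4]);print("tray",q,r.round(1))
E
```

```text
board [ 0.52425042 -0.3710514  -1.56049258] 
 [[ 0.  -0.6]
 [-0.7  0.2]
 [ 0.3 -0.5]
 [ 0.   0.7]
 [-0.5  0.1]
 [ 0.5  0. ]
 [ 0.6  0.3]
 [-0.1 -0.2]
 [-0.3 -0. ]]
bar [[ 0.52363221 -0.31105459  0.08      ]]
hinge [[ 0.52507471 -0.45104715  0.045     ]]
grip [[ 0.52375585 -0.32305395  0.046     ]]
tray [ 0.54786147 -0.08856841 -1.40026508] [[-1.  -0.6]
 [ 0.5 -0.9]
 [ 0.3  0.7]
 [-0.   0.6]]
tray [ 0.54889228 -0.08553655 -1.3732336 ] [[ 0.6 -0.2]
 [-0.2 -0.2]
 [-0.2  0. ]
 [-0.1  0.4]]
```

>>> {"api": "jog_arm", "payload": {"delta_pos": [[4, 3.5, 0], [9, 7.5, 0], [14, 12, 0], [19, 16.3, 0], [24, 20.6, 0], [29, 25, 0], [33.2, 28.5, 0], [33.2, 28.5, 0], [33.2, 28.5, 0], [33.2, 28.5, 0]], "turn": [-2, -5, -8, -11, -14, -17.3, -17.3, -17.3, -17.3, -17.3], "grip": [0, 0, 0, 0, 0, 0, 0, 0, 0, 0]}}

```text
time_s: 1.45
position: [0.5232, -0.3107, 0.2224]
tcp_rot: [[1.0, 0.009, -0.001], [0.009, -1.0, -0.0], [-0.001, 0.0, -1.0]]
force: [0.2, -1.0, 1.0]
opening: 0.999
grasp_force: 0.0
```

Run:
```python
from rig import *
from h import *
import cv2
c=capture("wrist");im=c["color"].copy();s=read_state();print(s["position"],s["tcp_rot"].round(3),s["force"])
p=[.525,-.370,-1.56]
L=np.array([[-100,48,16],[-100,-48,16],[100,-48,16],[100,48,16],[-60,31,80],[-60,-31,80],[-75,0,52],[-21,0,52],[-85,32,22],[-85,-32,22],[-60,0,87],[80,0,45]])/1000
im=cv2.resize(im,(800,600),interpolation=cv2.INTER_CUBIC)
for u,v in proj(c,w(p,L)):
    print(round(u,1),round(v,1)); cv2.drawMarker(im,(int((u+.5)*1.5625),int((v+.5)*1.5625)),(255,0,255),cv2.MARKER_CROSS,10,1)
cv2.imwrite("pics/w1.png",im)
```

```text
[ 0.52317513 -0.31092792  0.22244362] [[ 1.     0.009 -0.001]
 [ 0.009 -1.    -0.   ]
 [-0.001  0.    -1.   ]] [0.19713131 0.51113825 0.20765025]
225.6 131.8
228.0 207.1
382.0 206.9
390.9 131.5
258.6 153.4
258.7 211.0
245.5 177.1
293.0 177.0
237.9 145.7
239.0 196.6
258.6 184.6
379.3 175.6
```

View pics/w1.png

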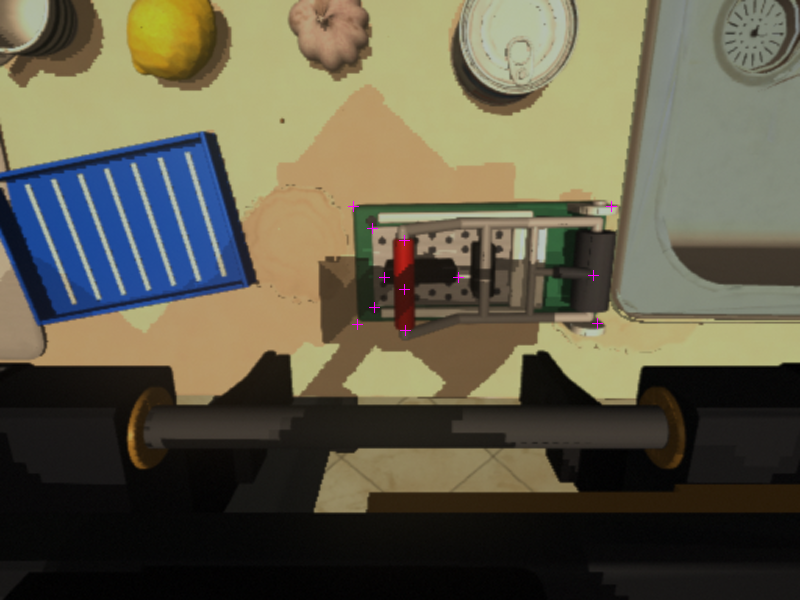

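Wrist view: the predicted marks sit on the board corners, ridge and bar (bar centre at about (404,285)) to within ~1 mm. Descend and close on the bar.

>>> {"api": "jog_arm", "payload": {"delta_pos": [[0.1, 0.1, -4], [0.1, 0.1, -8], [0.1, 0.1, -11], [0.1, 0.1, -13.5], [0.1, 0.1, -15], [0.1, 0.1, -15.9], [0.1, 0.1, -15.9], [0.1, 0.1, -15.9]], "turn": [0, 0, 0, 0, 0, 0, 0, 0], "grip": [0, 0, 0, 0, 0, 0, 0, 0]}}

```text
time_s: 2.5
position: [0.5259, -0.3092, 0.0645]
tcp_rot: [[1.0, 0.011, 0.001], [0.011, -1.0, -0.001], [0.001, 0.001, -1.0]]
force: [0.4, 0.1, 0.3]
opening: 0.999
grasp_force: 0.0
```

>>> {"api": "jog_arm", "payload": {"delta_pos": [[0, 0, 0], [0, 0, 0], [0, 0, 0], [0, 0, 0], [0, 0, 0], [0, 0, 0], [0, 0, 0], [0, 0, 0]], "turn": [0, 0, 0, 0, 0, 0, 0, 0], "grip": [0.4, 0.6, 0.75, 0.85, 1, 1, 1, 1]}}

```text
time_s: 3.5
position: [0.5253, -0.3086, 0.0635]
tcp_rot: [[1.0, 0.011, -0.0], [0.011, -1.0, 0.0], [-0.0, -0.0, -1.0]]
force: [-0.1, -0.5, 0.6]
opening: 0.17
grasp_force: 0.0
```

Run:
```python
from rig import *
from h import *
s=read_state();print(s["time_s"],s["position"],s["force"],s["opening"],s["grasp_force"])
# arc about hinge from the measured bar
hy,hz=-.450,.045
for d in range(0,96,5):
    a=np.radians(14.04+d);a0=np.radians(14.04)
    print(d,((.144*(np.cos(a0)-np.cos(a)))*-100).round(2),(.144*(np.sin(a)-np.sin(a0))*100).round(2))
c=dict(capture("wrist"))
```

```text
3.5 [ 0.52533777 -0.30863359  0.06353193] [-0.08338512 -0.53333022  0.59613358] 0.17027055898808185 0.0
0 -0.0 0.0
5 -0.36 1.2
10 -0.82 2.37
15 -1.38 3.5
20 -2.04 4.57
25 -2.79 5.58
30 -3.62 6.52
35 -4.53 7.38
40 -5.51 8.16
45 -6.56 8.85
50 -7.67 9.45
55 -8.82 9.95
60 -10.01 10.35
65 -11.23 10.64
70 -12.47 10.83
75 -13.73 10.9
80 -14.98 10.87
85 -16.23 10.73
90 -17.46 10.48
95 -18.67 10.12
```

>>> {"api": "jog_arm", "payload": {"delta_pos": [[0, 0, 0], [0, 0, 0], [0, -0.07, 0.25], [0, -0.15, 0.5], [0, -0.25, 0.85], [0, -0.36, 1.2], [0, -0.36, 1.2], [0, -0.36, 1.2]], "turn": [0, 0, 0, 0, 0, 0, 0, 0], "grip": [1, 1, 1, 1, 1, 1, 1, 1]}}

```text
time_s: 4.55
position: [0.5251, -0.3121, 0.0755]
tcp_rot: [[1.0, 0.011, -0.0], [0.011, -1.0, 0.0], [-0.0, -0.0, -1.0]]
force: [0.4, -1.6, -8.8]
opening: 0.149
grasp_force: 30.0
```

>>> {"api": "jog_arm", "payload": {"delta_pos": [[0, -0.2, 0.6], [0, -0.46, 1.17], [0, -0.73, 1.75], [0, -1.02, 2.3], [0, -1.34, 2.84], [0, -1.68, 3.37], [0, -2.05, 3.89], [0, -2.43, 4.38], [0, -2.83, 4.86], [0, -3.26, 5.32], [0, -3.26, 5.32], [0, -3.26, 5.32]], "turn": [0, 0, 0, 0, 0, 0, 0, 0, 0, 0, 0, 0], "grip": [1, 1, 1, 1, 1, 1, 1, 1, 1, 1, 1, 1]}}

```text
time_s: 6.05
position: [0.5253, -0.3427, 0.1296]
tcp_rot: [[1.0, 0.011, -0.0], [0.011, -1.0, 0.004], [-0.0, -0.004, -1.0]]
force: [1.8, 6.3, -2.8]
opening: 0.15
grasp_force: 30.0
```

>>> {"api": "jog_arm", "payload": {"delta_pos": [[0, -0.45, 0.45], [0, -0.91, 0.86], [0, -1.39, 1.26], [0, -1.89, 1.64], [0, -1.89, 1.64], [0, -1.89, 1.64]], "turn": [0, 0, 0, 0, 0, 0], "grip": [1, 1, 1, 1, 1, 1]}}

```text
time_s: 6.8
position: [0.5258, -0.3608, 0.1472]
tcp_rot: [[1.0, 0.01, 0.001], [0.01, -1.0, 0.005], [0.001, -0.005, -1.0]]
force: [0.9, 9.5, 2.6]
opening: 0.147
grasp_force: 30.0
```

Run:
```python
from rig import *
from h import *
import cv2
c=capture("wrist");im=c["color"].copy();
p=[.525,-.370,-1.56]
L=np.array([[-100,48,16],[-100,-48,16],[100,-48,16],[100,48,16],[-75,0,52],[-21,0,52],[-85,32,22],[-85,-32,22],[80,0,45],[-60,0,80]])/1000
im=cv2.resize(im,(800,600),interpolation=cv2.INTER_CUBIC)
for u,v in proj(c,w(p,L)):
    cv2.drawMarker(im,(int((u+.5)*1.5625),int((v+.5)*1.5625)),(255,0,255),cv2.MARKER_CROSS,10,1)
cv2.imwrite("pics/w2.png",im)
cv2.imwrite("pics/t2.png",capture("top")["color"])
```

```text
(no output)
```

View pics/w2.png

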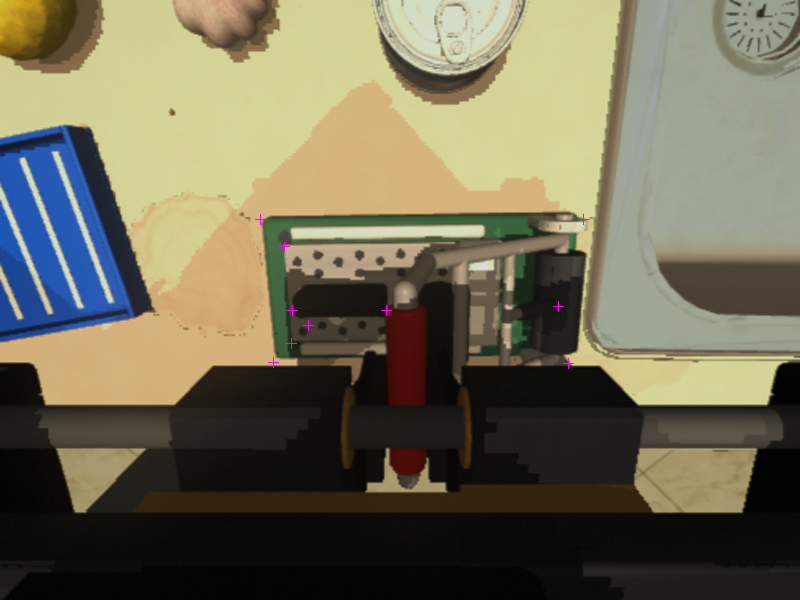

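The wrist view shows the board's corners at (266,217) and (276,358), within ~2 mm of the marks, so it's still flat and not dragged. I'll relieve the radial push a little.

>>> {"api": "jog_arm", "payload": {"delta_pos": [[0, 0.1, 0.15], [0, 0.2, 0.28], [0, 0.2, 0.28]], "turn": [0, 0, 0], "grip": [1, 1, 1]}}

```text
time_s: 7.28
position: [0.5256, -0.3617, 0.1482]
tcp_rot: [[1.0, 0.011, 0.001], [0.011, -1.0, 0.0], [0.001, -0.0, -1.0]]
force: [1.3, 3.5, -5.5]
opening: 0.15
grasp_force: 30.0
```

>>> {"api": "jog_arm", "payload": {"delta_pos": [[0, -0.5, 0.37], [0, -1.03, 0.72], [0, -1.58, 1.05], [0, -2.12, 1.35], [0, -2.12, 1.35], [0, -2.12, 1.35]], "turn": [0, 0, 0, 0, 0, 0], "grip": [1, 1, 1, 1, 1, 1]}}

```text
time_s: 8.02
position: [0.526, -0.3832, 0.1629]
tcp_rot: [[1.0, 0.01, 0.002], [0.01, -1.0, -0.001], [0.002, 0.001, -1.0]]
force: [0.7, 5.0, 1.8]
opening: 0.152
grasp_force: 30.0
```

>>> {"api": "jog_arm", "payload": {"delta_pos": [[0, -0.53, 0.38], [0, -1.1, 0.65], [0, -1.1, 0.65], [0, -1.1, 0.65]], "turn": [0, 0, 0, 0], "grip": [1, 1, 1, 1]}}

```text
time_s: 8.52
position: [0.5258, -0.3943, 0.1686]
tcp_rot: [[1.0, 0.011, 0.001], [0.011, -1.0, -0.001], [0.001, 0.001, -1.0]]
force: [2.9, 4.2, 1.2]
opening: 0.149
grasp_force: 30.0
```

>>> {"api": "jog_arm", "payload": {"delta_pos": [[0, -0.58, 0.3], [0, -1.18, 0.5], [0, -1.18, 0.5], [0, -1.18, 0.5]], "turn": [0, 0, 0, 0], "grip": [1, 1, 1, 1]}}

```text
time_s: 9.02
position: [0.5257, -0.4062, 0.1734]
tcp_rot: [[1.0, 0.011, 0.001], [0.011, -1.0, -0.001], [0.001, 0.001, -1.0]]
force: [3.7, 3.3, 1.1]
opening: 0.152
grasp_force: 30.0
```

>>> {"api": "jog_arm", "payload": {"delta_pos": [[0.05, -0.6, 0.2], [0.12, -1.22, 0.35], [0.12, -1.22, 0.35], [0.12, -1.22, 0.35]], "turn": [0, 0, 0, 0], "grip": [1, 1, 1, 1]}}

```text
time_s: 9.52
position: [0.5266, -0.4187, 0.1771]
tcp_rot: [[1.0, 0.011, 0.001], [0.011, -1.0, -0.002], [0.001, 0.002, -1.0]]
force: [2.7, 2.2, 5.0]
opening: 0.15
grasp_force: 30.0
```

>>> {"api": "jog_arm", "payload": {"delta_pos": [[0.05, -0.6, 0.2], [0.08, -1.23, 0.38], [0.08, -1.23, 0.38], [0.08, -1.23, 0.38]], "turn": [0, 0, 0, 0], "grip": [1, 1, 1, 1]}}

```text
time_s: 10.02
position: [0.5271, -0.4308, 0.1798]
tcp_rot: [[1.0, 0.011, -0.0], [0.011, -1.0, -0.001], [-0.0, 0.001, -1.0]]
force: [1.8, -1.0, 0.4]
opening: 0.149
grasp_force: 30.0
```

>>> {"api": "jog_arm", "payload": {"delta_pos": [[0, -0.3, 0.03], [0, -0.5, 0.05], [0, -0.5, 0.05], [0, -0.5, 0.05]], "turn": [0, 0, 0, 0], "grip": [1, 1, 1, 1]}}

```text
time_s: 10.52
position: [0.5272, -0.4351, 0.1804]
tcp_rot: [[1.0, 0.011, -0.0], [0.011, -1.0, 0.0], [-0.0, -0.0, -1.0]]
force: [1.9, 0.3, -1.7]
opening: 0.148
grasp_force: 30.0
```

>>> {"api": "jog_arm", "payload": {"delta_pos": [[0, -0.3, 0.03], [0, -0.6, 0.05], [0, -0.6, 0.05], [0, -0.6, 0.05]], "turn": [0, 0, 0, 0], "grip": [1, 1, 1, 1]}}

```text
time_s: 11.02
position: [0.5273, -0.4406, 0.1811]
tcp_rot: [[1.0, 0.011, -0.0], [0.011, -1.0, 0.001], [-0.0, -0.001, -1.0]]
force: [1.4, 3.1, -0.5]
opening: 0.147
grasp_force: 30.0
```

>>> {"api": "jog_arm", "payload": {"delta_pos": [[0, 0, 0]], "turn": [0], "grip": [1]}}

```text
time_s: 11.15
position: [0.5273, -0.4407, 0.1812]
tcp_rot: [[1.0, 0.011, -0.0], [0.011, -1.0, 0.001], [-0.0, -0.001, -1.0]]
force: [1.2, 3.0, -0.7]
opening: 0.147
grasp_force: 30.0
```

>>> {"api": "jog_arm", "payload": {"delta_pos": [[0, 0.25, 0], [0, 0.25, 0], [0, 0.25, 0]], "turn": [0, 0, 0], "grip": [1, 1, 1]}}

```text
time_s: 11.52
position: [0.5273, -0.4394, 0.1811]
tcp_rot: [[1.0, 0.011, 0.0], [0.011, -1.0, -0.001], [0.0, 0.001, -1.0]]
force: [2.6, -1.1, -3.6]
opening: 0.147
grasp_force: 30.0
```

>>> {"api": "jog_arm", "payload": {"delta_pos": [[0, 0, 0], [0, 0, 0], [0, 0, 0], [0, 0, 0], [0, 0, 0]], "turn": [0, 0, 0, 0, 0], "grip": [0.8, 0.7, 0.6, 0.5, 0.5]}}

```text
time_s: 12.15
position: [0.5273, -0.4388, 0.1813]
tcp_rot: [[1.0, 0.011, -0.0], [0.011, -1.0, -0.0], [-0.0, 0.0, -1.0]]
force: [0.0, 0.5, 0.3]
opening: 0.481
grasp_force: 0.0
```

Run:
```python
from rig import *
from h import *
import cv2
a=capture("wrist")["color"];b=capture("side")["color"]
b=cv2.resize(b[130:230,250:350],(384,384),interpolation=cv2.INTER_CUBIC)
a=cv2.resize(a,(416,384));cv2.imwrite("pics/c3.png",np.hstack([a,b]))
s=read_state();print(s["position"],s["force"],s["opening"])
```

```text
[ 0.52733493 -0.43871376  0.181282  ] [-0.18241423  0.4684995   0.16284068] 0.4919845051749834
```

View pics/c3.png

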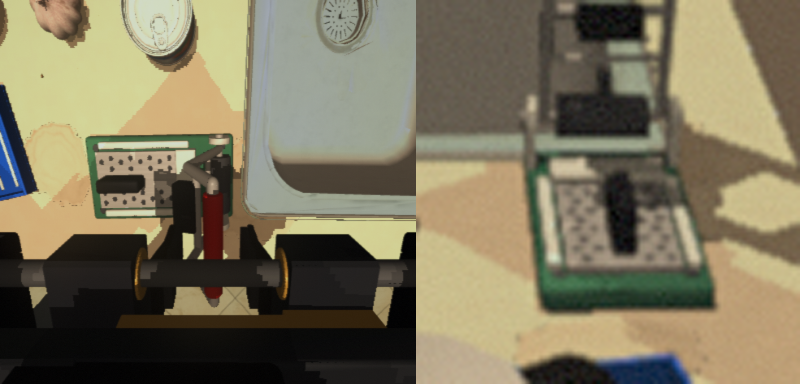

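Right pane: the clamp stands upright; left pane: the bar (212,250) stands midway between the open fingers, no contact. Open fully, rise, then turn to the ridge.

>>> {"api": "jog_arm", "payload": {"delta_pos": [[0, 0, 0], [0, 0, 0], [0, 0, 0], [0, 0, 1], [0, 0, 3], [0, 0, 6], [0, 0, 9], [0, 0, 11], [0, 0, 11]], "turn": [0, 0, 0, 0, 0, 0, 0, 0, 0], "grip": [0.2, 0, 0, 0, 0, 0, 0, 0, 0]}}

```text
time_s: 13.38
position: [0.5283, -0.4397, 0.2943]
tcp_rot: [[1.0, 0.011, 0.004], [0.011, -1.0, -0.004], [0.004, 0.004, -1.0]]
force: [-0.4, -0.7, -1.5]
opening: 0.996
grasp_force: 0.0
```

>>> {"api": "jog_arm", "payload": {"delta_pos": [[0, 1, 0], [0, 3, 0], [0, 5, 0], [0, 7, 0], [0, 9, 0], [0, 11, 0], [0, 13, 0], [0, 13, 0], [0, 13, 0], [0, 13, 0], [0, 13, 0]], "turn": [10, 20, 30, 40, 50, 60, 70, 80, 90, 90, 90], "grip": [0, 0, 0, 0, 0, 0, 0, 0, 0, 0, 0]}}

```text
time_s: 14.75
position: [0.5271, -0.3086, 0.2907]
tcp_rot: [[-0.008, 1.0, -0.001], [1.0, 0.008, 0.001], [0.001, -0.001, -1.0]]
force: [-0.4, 0.0, -0.0]
opening: 1.001
grasp_force: 0.0
```

Run:
```python
from rig import *
from h import *
import cv2
s=read_state();print(s["position"],s["tcp_rot"].round(3),s["joint_positions"])
p=[.525,-.370,-1.56];q=[.5489,-.0855,-1.373]
L=np.array([[-100,48,16],[-100,-48,16],[100,-48,16],[100,48,16],[-75,0,52],[-21,0,52],[-85,32,22],[-85,-32,22]])/1000
M=np.array([[-90,60,22],[90,60,22],[90,-60,22],[-90,-60,22]])/1000
o=[]
for n in("wrist","top"):
    c=capture(n);im=cv2.resize(c["color"],None,fx=4,fy=4,interpolation=cv2.INTER_CUBIC)
    for u,v in np.r_[proj(c,w(p,L)),proj(c,w(q,M))]:
        cv2.drawMarker(im,(int((u+.5)*4),int((v+.5)*4)),(255,0,255),cv2.MARKER_CROSS,16,1)
    cv2.imwrite(f"pics/f_{n}.png",im);o.append(im)
a=cv2.resize(o[0],(800,600),interpolation=cv2.INTER_AREA);cv2.imwrite("pics/w4.png",a)
b=o[1][165*4:255*4,155*4:375*4];b=cv2.resize(b,(800,int(800*90/220)));cv2.imwrite("pics/t4.png",b)
```

```text
[ 0.52708459 -0.30856695  0.29065509] [[-0.008  1.    -0.001]
 [ 1.     0.008  0.001]
 [ 0.001 -0.001 -1.   ]] [-4.08183570e+01  2.52734795e+01  7.94326886e+01  3.23773057e-03
  7.53602044e+01 -4.12923058e+01]
```

View pics/w4.png

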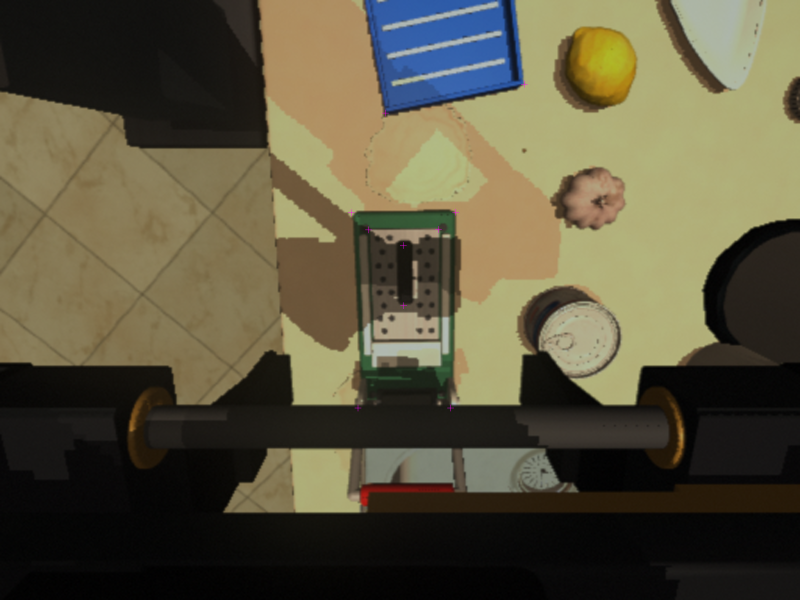

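View pics/t4.png

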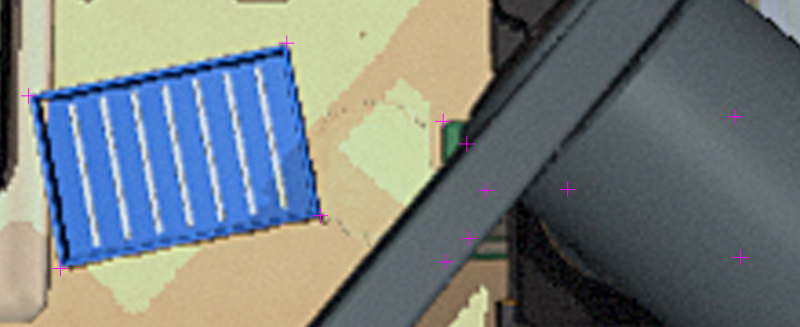

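Wrist view: the clamp is open (red bar at (405,490)), ridge at (404,245..303) on the marks. Top view: tray corners (35,97),(287,48),(320,215),(65,265), so tray ≈ (0.548, −0.088), yaw ≈ −1.385. Descend onto the ridge.

>>> {"api": "jog_arm", "payload": {"delta_pos": [[0, -0.7, -4], [-0.1, -1.5, -9], [-0.1, -2.1, -14], [-0.1, -2.1, -18], [-0.1, -2.1, -21], [-0.1, -2.1, -23], [-0.1, -2.1, -23], [-0.1, -2.1, -23]], "turn": [0, 0, 0, 0, 0, 0, 0, 0], "grip": [0, 0, 0, 0, 0, 0, 0, 0]}}

```text
time_s: 15.85
position: [0.5269, -0.3303, 0.062]
tcp_rot: [[-0.01, 1.0, 0.001], [1.0, 0.01, -0.001], [-0.001, 0.001, -1.0]]
force: [-0.2, 0.0, 0.3]
opening: 0.997
grasp_force: 0.0
```

>>> {"api": "jog_arm", "payload": {"delta_pos": [[-0.1, 0, -1.5], [-0.1, 0, -2.5], [-0.1, 0, -3.1], [-0.1, 0, -3.1], [-0.1, 0, -3.1], [-0.1, 0, -3.1], [-0.1, 0, -3.1], [-0.1, 0, -3.1], [-0.1, 0, -3.1], [-0.1, 0, -3.1], [-0.1, 0, -3.1], [-0.1, 0, -3.1]], "turn": [0, 0, 0, 0, 0, 0, 0, 0, 0, 0, 0, 0], "grip": [0, 0, 0, 0.3, 0.5, 0.7, 0.8, 1, 1, 1, 1, 1]}}

```text
time_s: 17.35
position: [0.5254, -0.3298, 0.0303]
tcp_rot: [[-0.011, 1.0, 0.0], [1.0, 0.011, -0.0], [-0.0, 0.0, -1.0]]
force: [0.5, -0.3, -0.7]
opening: 0.159
grasp_force: 30.0
```

>>> {"api": "jog_arm", "payload": {"delta_pos": [[0, 0.4, 0.05], [0, 0.9, 0.05], [0, 1.5, 0.05], [0, 2.1, 0.05], [-0.05, 2.7, 0.05], [-0.05, 3.2, 0.05], [-0.05, 3.2, 0.05], [-0.05, 3.2, 0.05]], "turn": [0, 0, 0, 0, 0, 0, 0, 0], "grip": [1, 1, 1, 1, 1, 1, 1, 1]}}

```text
time_s: 18.35
position: [0.525, -0.298, 0.0308]
tcp_rot: [[-0.011, 1.0, 0.0], [1.0, 0.011, -0.0], [-0.0, 0.0, -1.0]]
force: [-0.1, 0.4, -1.8]
opening: 0.165
grasp_force: 30.0
```

>>> {"api": "jog_arm", "payload": {"delta_pos": [[0, 0, 1.5], [0, 0, 3.5], [0, 0.5, 6], [0.2, 3, 7], [0.6, 6.5, 7], [1, 10.5, 7], [1.3, 14.5, 7], [1.6, 18, 7], [1.9, 21, 7], [2, 22.5, 7], [2, 22.5, 7], [2, 22.5, 7]], "turn": [0, 0, 0, 1, 3, 5, 7, 9, 10, 10, 10, 10], "grip": [1, 1, 1, 1, 1, 1, 1, 1, 1, 1, 1, 1]}}

```text
time_s: 19.85
position: [0.545, -0.0734, 0.1008]
tcp_rot: [[-0.184, 0.983, 0.0], [0.983, 0.184, -0.001], [-0.001, 0.0, -1.0]]
force: [-0.6, -0.9, -1.4]
opening: 0.159
grasp_force: 30.0
```

Run:
```python
from rig import *
from h import *
import cv2
a=capture("wrist")["color"];b=capture("side")["color"]
b=cv2.resize(b[130:290,240:400],(384,384),interpolation=cv2.INTER_CUBIC)
a=cv2.resize(a,(416,312));a=np.vstack([a,np.zeros((72,416,3),np.uint8)]);cv2.imwrite("pics/c5.png",np.hstack([a,b]))
s=read_state();print(s["position"],s["force"],s["opening"],s["moment"])
```

```text
[ 0.5449973  -0.07384173  0.10076039] [-0.95007889 -0.28041985 -1.84332943] 0.15895369222537475 [-0.01357073 -0.11304739  0.00519359]
```

View pics/c5.png

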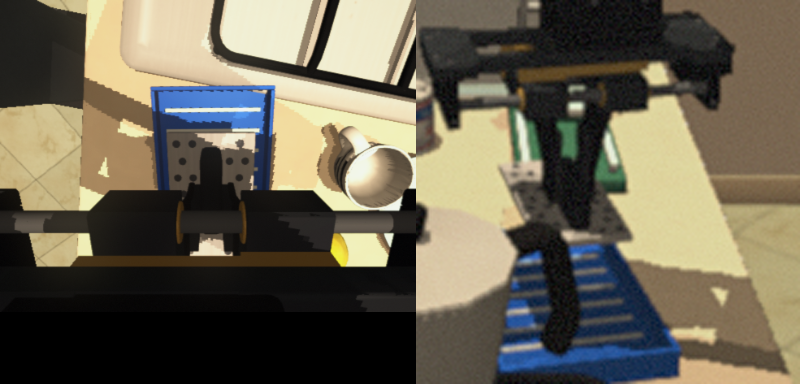

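The plate is held level and parallel over the tray (plate at (165..258,130) within tray (155..270,90)). Lower it.

>>> {"api": "jog_arm", "payload": {"delta_pos": [[0, 0, -2], [0, 0, -4], [0, 0, -5.5], [0, 0, -6.5], [0, 0, -7.2], [0, 0, -7.6], [0, 0, -7.9], [0, 0, -8.1], [0, 0, -8.1], [0, 0, -8.1]], "turn": [0, 0, 0, 0, 0, 0, 0, 0, 0, 0], "grip": [1, 1, 1, 1, 1, 1, 1, 1, 1, 1]}}

```text
time_s: 21.2
position: [0.545, -0.0727, 0.02]
tcp_rot: [[-0.184, 0.983, 0.0], [0.983, 0.184, -0.0], [-0.0, 0.0, -1.0]]
force: [-0.1, 0.8, -1.2]
opening: 0.158
grasp_force: 30.0
```

>>> {"api": "jog_arm", "payload": {"delta_pos": [[0, 0, -0.1], [0, 0, -0.15], [0, 0, -0.15], [0, 0, -0.15]], "turn": [0, 0, 0, 0], "grip": [1, 1, 1, 1]}}

```text
time_s: 21.7
position: [0.5449, -0.0727, 0.0182]
tcp_rot: [[-0.184, 0.983, 0.0], [0.983, 0.184, -0.0], [-0.0, 0.0, -1.0]]
force: [-0.8, -1.3, -2.0]
opening: 0.158
grasp_force: 30.0
```

>>> {"api": "jog_arm", "payload": {"delta_pos": [[0, 0, 0], [0, 0, 0], [0, 0, 0], [0, 0, 0], [0, 0, 0], [0, 0, 0], [0, 0, 2], [0, 0, 5], [0, 0, 9], [0, 0, 13], [0, 0, 15], [0, 0, 15]], "turn": [0, 0, 0, 0, 0, 0, 0, 0, 0, 0, 0, 0], "grip": [0.8, 0.7, 0.65, 0.65, 0.65, 0.65, 0.65, 0.65, 0.65, 0.65, 0.65, 0.65]}}

```text
time_s: 23.2
position: [0.5459, -0.073, 0.1699]
tcp_rot: [[-0.184, 0.983, 0.004], [0.983, 0.184, -0.001], [-0.002, 0.004, -1.0]]
force: [-0.3, -1.0, -0.2]
opening: 0.349
grasp_force: 0.0
```

Run:
```python
from rig import *
from h import *
import cv2
a=capture("wrist")["color"];b=capture("side")["color"]
b=cv2.resize(b[110:290,240:420],(384,384),interpolation=cv2.INTER_CUBIC)
a=cv2.resize(a,(416,312));a=np.vstack([a,np.zeros((72,416,3),np.uint8)]);cv2.imwrite("pics/c6.png",np.hstack([a,b]))
s=read_state();print(s["time_s"],s["position"],s["force"],s["opening"])
```

```text
23.3 [ 0.54425382 -0.07253498  0.16763053] [ 0.13843264 -0.22539196 -0.16876111] 0.35223085314005226
```

View pics/c6.png

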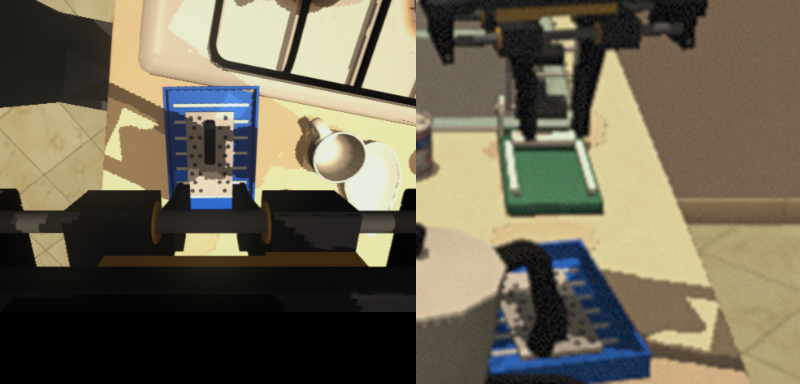

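The plate lies flat and centred in the tray with its ridge up at (210,140). The board is in place and the clamp is still standing, so I'm handing in.

```bash
python3 -c "
from rig import *
print(hand_in())"
```

```text
the job is handed in; nothing more can be done
None
```

The clamp stands open, the plate lies flat and ridge up in the drain tray, the gripper is clear, and I handed the job in at about 23 s; the hand-in call returned no verdict.

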